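# Tap-test the tall microphone and log it

## Task

Tap-test the tall microphone, the one with the wire-mesh grille: with the fingertips press lightly down on the top of the grille so that its sprung stand dips a little, without driving the stand down hard, then come off it. Then press the round key of the desk level meter to log the test, and withdraw. Do not pick up the microphone or knock it over, do not press the square key, and do not touch the other two microphones or disturb the small things lying about.

Things in the scene. Friction and masses are not known exactly. Their poses are not given: they have to be found in the camera images.
- grille_top (a point): centre of the domed top of the target microphone's grille, the point to tap, 159 mm above the microphone's underside and about 197 mm above the bench; moves with the microphone
- gold_mic: the target: loose upright round microphone, 60 mm diameter, 160 mm tall, 0.42 kg (varies by 15 %), cream-gold lower body and dark wire-mesh grille with a domed top 52 mm across; stands in the cup of its stand with about 6 mm play all round. Origin: centre of its underside, z up
- mesh_mic: short all-black microphone head, 62 mm wide and 95 mm tall, standing loose in the cup of another identical stand; leave alone. Origin: centre of its underside, z up
- open_mic: short open microphone body on a knitted-looking ring, 66 mm wide and 92 mm tall, small white fitting on top, standing loose in the cup of a third identical stand; leave alone. Origin: centre of its underside, z up
- stand_tall: round sprung isolation stand, fixed to the bench: dark steel foot 92 mm across, three coil springs, and an aluminium cup 80 mm across with a 4 mm rim wall whose inner floor is 38 mm and rim 46 mm above the bench. Holds the target microphone. Origin: centre of the foot on the bench, z up
- stand_short: round sprung isolation stand, fixed to the bench: dark steel foot 92 mm across, three coil springs, and an aluminium cup 80 mm across with a 4 mm rim wall whose inner floor is 38 mm and rim 46 mm above the bench. Holds the short all-black microphone. Origin: centre of the foot on the bench, z up
- stand_open: round sprung isolation stand, fixed to the bench: dark steel foot 92 mm across, three coil springs, and an aluminium cup 80 mm across with a 4 mm rim wall whose inner floor is 38 mm and rim 46 mm above the bench. Holds the open microphone body. Origin: centre of the foot on the bench, z up
- stand_tall_cup (a joint): sinking of the cup of the stand under the target microphone, in m: 0 = raised, grows downward to a hard stop at 0.010. A sprung vertical slide, 700 N/m; a fingertip force of 1.5 to 3 N on the microphone starts it moving, about 5 N brings it to 4 mm. It rises again by itself
- meter: desk level meter fixed to the bench: plain grey box 140 mm (its x) by 84 mm (its y), top face 40 mm above the bench, a display window at the +x end and two keys on its x centre line: round at x = -45 mm (the end nearer the robot), square at x = +15 mm. Origin: centre of its underside, z up
- round_key_top (a point): centre of the top face of the round black key, 30 mm diameter, 50 mm above the bench when up; press straight down
- round_key (a joint): travel of the round key in m: 0 = up, 0.006 = fully down; springs back. 1 N starts it, 4 N is fully down; it counts as pressed beyond 0.003
- square_key_top (a point): centre of the top face of the square black key, 22 mm wide, 60 mm from the round key on the same box, 50 mm above the bench; must not be pressed
- square_key (a joint): travel of the square key in m: 0 = up, 0.006 = fully down; leave at 0
- knurled_cap: loose black round end cap, 34 mm diameter, 12 mm high, lying on the bench; leave alone. Origin at the underside
- chrome_mount: loose stepped nickel ring, 32 mm diameter, 28 mm high, on the bench; leave alone. Origin at the underside
- solvent_jar: loose square milk-white jar with a steel lid, 40 mm wide, 75 mm high, behind the stands; leave alone. Origin at the underside
- tape_roll: loose roll of tape lying flat, 63 mm diameter, 19 mm high, behind the stands; leave alone. Origin at the underside
Things that resemble listed ones, but are neither listed nor needed, are in the scene too. What is shaped like the stand_tall but turquoise is not meant.

How it is judged:
By the outcome, as a careful person would: the job done as asked, in the order asked, and still so for the second after the job is handed in, with the robot touching nothing.
It also fails if it takes over 48 s, if anything falls off the work surface, if the arm or the gripper's body presses on something with over 40 N, if the wrist force passes 120 N, or if a joint passes its speed limit or range.

## Robot

A 6-joint arm with a two-finger parallel gripper is mounted at the origin on a cart in front of the work surface, level with it; the furniture and walls round the work are solid. World frame = base frame: x ahead of the robot, y to its left, z up, the work surface at z = 0. Lengths are in m, angles in rad, forces in N, time in s.
With the tool pointing down it reaches from about 0.275 to 0.85 m from the base axis. Payload 5.2 kg.
Tool frame: the origin (TCP) lies at the very end of the fingers, on their centre line; the grasp point (between the pads) lies 19 mm behind it (env.tcp_to_grasp is the distance from the TCP to the grasp point, in m); z points along the fingers, y is the direction in which the jaws open and shut (so a half turn about z gives the same grasp; the last joint's range is limited). The gripper opens to 85 mm and grips with 20 to 120 N. Pads are 22 mm wide; open, the fingers measure 114 mm over their backs; the gripper's body (76 mm by 85 mm) begins 54 mm behind the grasp point. The pads swing forward as they close: fully open they stand 13 mm farther back than shut.
Start: joints at [1.013, 0.259, 1.535, -0, 1.348, -0.203], TCP at [0.191, 0.516, 0.231] pointing down, gripper open.
Joint ranges: [-3.14, 3.14], [-0.91, 2.08], [0.19, 2.58], [-1.22, 4.36], [0.22, 2.71], [-3.12, 3.12]. Speed limits (rad/s): [2.57, 2.57, 3.14, 3.14, 3.14, 3.14].

## Interface

Orientations are given as a 3x3 rotation matrix whose columns are the frame's x, y, z axes.
In Python, from rig import env gives the robot as it stands.
- The arm moves only by the shell command python3 -m handwheel 'ROWS'. ROWS is JSON, a list of rows, each an object of numbers: "x", "y", "z": the shift along the tool's x, y, z in units of 0.025 m (1.0 is 0.025 m); "wx", "wy", "wz": the turn, a rotation vector about the tool's x, y, z in units of 0.15 rad (1.0 is 0.15 rad); "hand": the opening, from 0 (shut) to 1 (fully open). A call has 1 to 12 rows; each row shifts and turns the commanded pose from where the row before left it, along the tool's axes as they then stand; what a row does not reach is not made up. A row lasts 1/8 s, in which the tool goes at most 62.5 mm and 10.7 degrees, less where a joint would pass 70% of its speed; a pose out of reach is approached as far as the arm can. A call with a number of a shift or a turn outside -1 to 1 is refused whole. A call with a gripper value outside its range is refused whole. The fingers move at their own pace and stop on an object; the grip force is fixed at half the most. Time passes only in rows, so rows that do not move let the fingers close. It gives the time, the measured TCP pose, the force and the opening at its end, in the units of the state.
- env.read_state(): the state, without advancing time (a new reading comes with each control period).
- env.read_camera(name): name is "scene" or "top" or "wrist"; returns a dict with "image" (400x640x3 uint8, red, green, blue), "K" (3x3 intrinsics, pixels), "extrinsics" (4x4, takes a point from world to camera coordinates). Camera axes: x right, y down, z forward; pixel columns grow to the right and rows downward; lengths in m; the calibration is good to about 2 mm. A picture is of the moment at which its call begins. There is no depth.
- env.close_job(): hands the job in, once; it reports no verdict.
Trained networks look in the newest picture that a camera, given by its name, has taken for a name from the list of things; names that differ only in an ending like _2 or _b are one class to them, and where a whole thing is asked for, a point or a joint stands for the part that bears it (a point fixed in the world has none). Each returns a list of dicts, best first, with "p" (0 to 1); they miss things now and then, are a little off and sometimes report something else, mostly with a low value. They report only what shows in the picture. A call takes as long as a camera call. They do not tell look-alikes from the thing itself.
- env.cut_out(camera, name): "mask" (400x640 bool, what is visible of it) and "extent" ([left, top, width, height] in pixels, round what is visible of it).
The state is a dict: "t": time; "joint_positions": joint angles; "joint_vel": joint speeds; "joint_efforts": joint torques, N m; "eef_pos": TCP position; "orientation": TCP orientation; "wrist_force": force on the tool from outside, world axes, zero at the start; "ft_torque": the same for the moment, N m; "finger_gap": opening from 0.0 (shut) to 1.0 (fully open).
Only numpy, scipy, OpenCV 4.12 (cv2) and the standard library are available. Lean on these libraries where they do the work, as an engineer would, in place of code of your own. Each camera call takes 0.05 s, during which the arm holds its last target.

## Working session

There is one attempt and no reset: what is moved stays moved. The work goes in short steps, Python scripts to look and compute and a shell command to move; the robot and the scene stay as the last step left them, time stands still between calls to the robot, and variables do not carry over. Pictures are saved under pics/ and viewed, and the job is handed in when it is done.

```bash
mkdir -p pics; ls; python3 - <<'E'
from rig import env
import cv2
for n in ("scene","top","wrist"):
    d=env.read_camera(n); cv2.imwrite(f"pics/{n}0.png",d["image"][:,:,::-1])
    print(n,d["K"].tolist(),d["extrinsics"].round(3).tolist())
s=env.read_state(); print(s)
E
```

```text
pics
scene [[361.6917979725897, 0.0, 325.4975539229224], [0.0, 361.6917979725897, 202.57420543985964], [0.0, 0.0, 1.0]] [[0.921, -0.388, 0.025, -0.531], [-0.158, -0.43, -0.889, 0.177], [0.356, 0.815, -0.458, 0.762], [0.0, 0.0, 0.0, 1.0]]
top [[425.1281280459773, 0.0, 318.14810222685315], [0.0, 425.1281280459773, 200.06152723350692], [0.0, 0.0, 1.0]] [[0.026, -1.0, -0.011, -0.087], [-0.998, -0.025, -0.054, 0.561], [0.054, 0.012, -0.998, 1.151], [0.0, 0.0, 0.0, 1.0]]
wrist [[279.10255581803915, 0.0, 320.47688874341117], [0.0, 279.10255581803915, 197.59972489124473], [0.0, 0.0, 1.0]] [[0.348, 0.937, -0.001, -0.55], [0.903, -0.335, 0.271, -0.034], [0.254, -0.096, -0.963, 0.38], [0.0, 0.0, 0.0, 1.0]]
{'t': 0.15, 'joint_positions': array([ 1.01319867e+00,  2.59173806e-01,  1.53578891e+00,  9.29721954e-06,
        1.34801535e+00, -2.02792974e-01]), 'joint_vel': array([ 0.00040234, -0.00163473, -0.00205385, -0.00173283,  0.00015539,
       -0.00231387]), 'joint_efforts': array([ 2.22802424e-03, -4.46390176e+01, -2.90818888e+01, -1.58504927e-04,
        8.08463286e-03, -3.17143372e-05]), 'eef_pos': array([0.19083626, 0.5154184 , 0.23068381]), 'orientation': array([[-9.37713540e-01,  3.47408647e-01, -7.40781621e-04],
       [ 3.47409317e-01,  9.37712853e-01, -1.17076049e-03],
       [ 2.87908131e-04, -1.35519240e-03, -9.99999040e-01]]), 'wrist_force': array([-0.26690518,  0.56974048, -0.11555288]), 'ft_torque': array([-0.02316032,  0.00771611,  0.01192709]), 'finger_gap': 0.9998511301997617}
```

View pics/scene0.png

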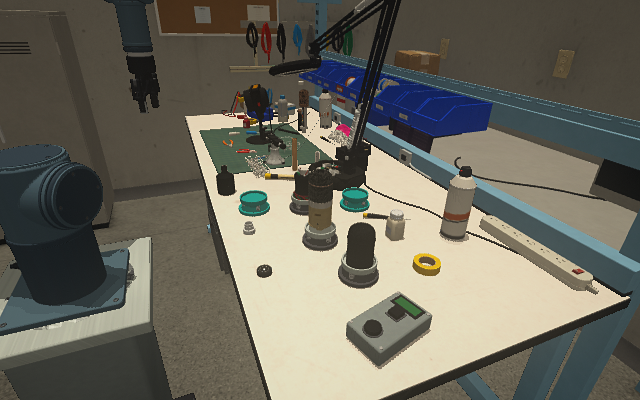

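View pics/top0.png

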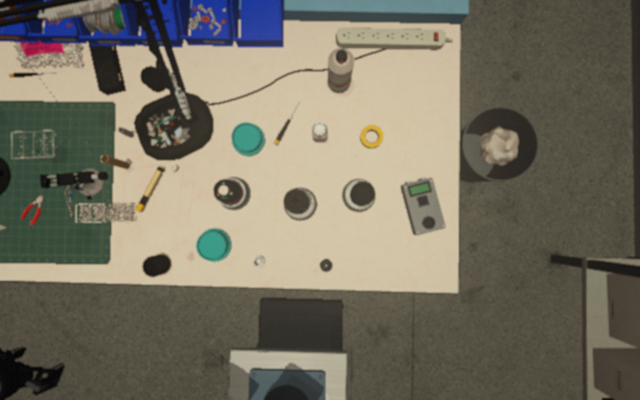

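```bash
python3 - <<'E'
from rig import env
for c in ("scene","top"):
  for n in ("gold_mic","mesh_mic","open_mic","stand_tall","meter","round_key_top","square_key_top","solvent_jar","tape_roll","knurled_cap","chrome_mount"):
    print(c,n,[(round(r["p"],2),[int(v) for v in r["extent"]]) for r in env.cut_out(c,n)])
E
```

```text
scene gold_mic [(0.61, [338, 256, 40, 32]), (0.56, [308, 171, 23, 57]), (0.18, [258, 264, 17, 13])]
scene mesh_mic [(0.97, [345, 224, 31, 47]), (0.17, [338, 251, 40, 35])]
scene open_mic [(0.85, [294, 168, 15, 29])]
scene stand_tall [(0.91, [299, 222, 36, 32]), (0.56, [340, 184, 28, 28]), (0.36, [336, 253, 40, 34]), (0.29, [287, 199, 21, 15])]
scene meter [(0.87, [344, 292, 87, 73])]
scene round_key_top [(0.67, [364, 318, 16, 17])]
scene square_key_top [(0.68, [388, 307, 13, 12]), (0.16, [303, 165, 28, 69])]
scene solvent_jar [(0.89, [385, 207, 21, 35])]
scene tape_roll [(0.88, [411, 255, 28, 21]), (0.49, [337, 257, 40, 30])]
scene knurled_cap [(0.59, [335, 254, 42, 35]), (0.43, [258, 261, 12, 15])]
scene chrome_mount [(0.7, [240, 223, 13, 13])]
top gold_mic [(0.94, [281, 188, 27, 26])]
top mesh_mic [(0.6, [352, 179, 20, 27])]
top open_mic [(0.68, [216, 180, 26, 24])]
top stand_tall [(0.78, [200, 230, 29, 31]), (0.71, [232, 122, 31, 33]), (0.58, [284, 188, 34, 35])]
top meter [(0.6, [399, 178, 45, 52])]
top round_key_top [(0.66, [425, 221, 5, 6]), (0.58, [344, 175, 27, 37]), (0.39, [286, 188, 32, 35])]
top square_key_top [(0.43, [418, 200, 8, 6])]
top solvent_jar [(0.74, [315, 125, 14, 16])]
top tape_roll [(0.65, [360, 126, 24, 19])]
top knurled_cap [(0.64, [320, 262, 13, 8]), (0.61, [214, 180, 29, 22]), (0.33, [282, 185, 25, 30])]
top chrome_mount [(0.5, [253, 257, 12, 10])]
```

Candidates: the tall gold/mesh mic at scene (319,200) and top (296,202); the black mesh_mic at scene (360,250) and top (360,194); open_mic at scene (301,185) and top (229,191). The turquoise stands, at top (213,245) and (248,138), are empty. I choose the tall one with the gold lower body and check it in a crop.

```bash
python3 - <<'E'
import cv2, numpy as np
a=cv2.imread("pics/scene0.png")[150:300,270:450]; b=cv2.imread("pics/top0.png")[150:280,190:460]
a=cv2.resize(a,None,fx=3,fy=3,interpolation=cv2.INTER_CUBIC);b=cv2.resize(b,None,fx=2.9,fy=2.9,interpolation=cv2.INTER_CUBIC)
cv2.imwrite("pics/ca.png",a);cv2.imwrite("pics/cb.png",b)
E
```

```text
(no output)
```

View pics/ca.png

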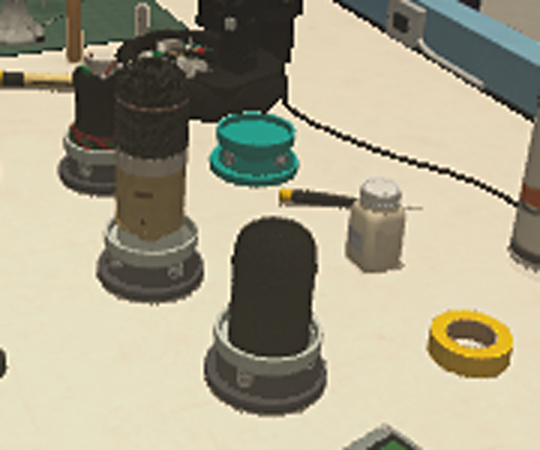

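View pics/cb.png

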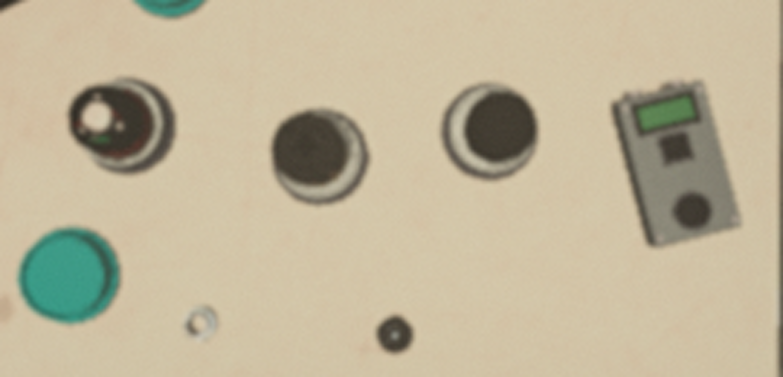

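The crop confirms the target: the gold lower body with a dark mesh dome, at scene crop (152,75–230) and top crop (311,148). The round key is at top crop (693,210) and the square key at (676,149). Next I triangulate.

```bash
cat > h.py <<'E'
import numpy as np, cv2
def tri(obs):
    Ps=[d["K"]@d["extrinsics"][:3] for d,_ in obs]
    A=[]
    for P,(d,(u,v)) in zip(Ps,obs): A+= [u*P[2]-P[0], v*P[2]-P[1]]
    X=np.linalg.svd(np.array(A))[2][-1]; return X[:3]/X[3]
def proj(d,X):
    c=d["K"]@(d["extrinsics"]@np.append(X,1))[:3]; return c[:2]/c[2]
def plane(d,uv,z):
    E=d["extrinsics"];R=E[:3,:3];C=-R.T@E[:3,3];r=R.T@np.linalg.inv(d["K"])@np.array([*uv,1]);return C+r*(z-C[2])/r[2]
E
python3 - <<'E'
from rig import env
from h import *
s=env.read_camera("scene");t=env.read_camera("top")
for n,a,b in (("grille",(320.5,172),(296.7,201)),("rkey",(372.5,327),(429,222.4)),("skey",(395,313),(423.2,201.2))):
    X=tri([(s,a),(t,b)]);print(n,X.round(4),proj(s,X).round(1),proj(t,X).round(1))
for uv,z in (((296.7,201),.197),((429,222.4),.05),((423.2,201.2),.05)): print(plane(t,uv,z).round(4))
E
```

```text
grille [ 0.5494 -0.0251  0.1943] [320.8 172. ] [296.6 201.2]
rkey [ 0.509  -0.3684  0.0465] [373. 327.] [428.9 222.6]
skey [ 0.5649 -0.3527  0.0445] [395.6 313. ] [423.1 201.4]
[ 0.5498 -0.0255  0.197 ]
[ 0.5094 -0.3678  0.05  ]
[ 0.5652 -0.3518  0.05  ]
```

```bash
python3 -m handwheel '[{"z":-1,"hand":0},{"z":-1,"x":-0.5,"y":-0.37,"hand":0},{"x":-1,"y":-0.73,"hand":0},{"x":-1,"y":-0.73,"hand":0},{"x":-1,"y":-0.73,"hand":0},{"x":-1,"y":-0.73,"hand":0},{"x":-1,"y":-0.73,"hand":0},{"x":-1,"y":-0.73,"hand":0},{"x":-1,"y":-0.73,"hand":0},{"x":-1,"y":-0.73,"hand":0},{"x":-1,"y":-0.73,"hand":0},{"hand":0}]'
```

```text
invalid input
```

```bash
python3 -m handwheel '[{"x":0,"y":0,"z":-1,"wx":0,"wy":0,"wz":0,"hand":0}]'
```

```text
t: 1.48
eef_pos: [0.1904, 0.5146, 0.2546]
orientation: [[-0.938, 0.347, -0.003], [0.347, 0.938, -0.004], [0.001, -0.005, -1.0]]
wrist_force: [0.1, -0.4, 0.5]
finger_gap: 0.82
```

```bash
python3 -m handwheel '[{"x":-0.5,"y":-0.37,"z":-1,"wx":0,"wy":0,"wz":0,"hand":0},{"x":-1,"y":-0.73,"z":0,"wx":0,"wy":0,"wz":0,"hand":0},{"x":-1,"y":-0.73,"z":0,"wx":0,"wy":0,"wz":0,"hand":0},{"x":-1,"y":-0.73,"z":0,"wx":0,"wy":0,"wz":0,"hand":0},{"x":-1,"y":-0.73,"z":0,"wx":0,"wy":0,"wz":0,"hand":0},{"x":-1,"y":-0.73,"z":0,"wx":0,"wy":0,"wz":0,"hand":0},{"x":-1,"y":-0.73,"z":0,"wx":0,"wy":0,"wz":0,"hand":0},{"x":-1,"y":-0.73,"z":0,"wx":0,"wy":0,"wz":0,"hand":0},{"x":-1,"y":-0.73,"z":0,"wx":0,"wy":0,"wz":0,"hand":0},{"x":-1,"y":-0.73,"z":0,"wx":0,"wy":0,"wz":0,"hand":0},{"x":-1,"y":-0.73,"z":0,"wx":0,"wy":0,"wz":0,"hand":0},{"x":0,"y":0,"z":0,"wx":0,"wy":0,"wz":0,"hand":0}]'
```

```text
t: 2.98
eef_pos: [0.3715, 0.2435, 0.2814]
orientation: [[-0.937, 0.35, 0.0], [0.35, 0.937, -0.0], [-0.0, -0.0, -1.0]]
wrist_force: [-0.4, 0.8, 0.6]
finger_gap: -0.0
```

```bash
python3 -m handwheel '[{"x":-1,"y":-0.73,"z":0,"wx":0,"wy":0,"wz":0,"hand":0},{"x":-1,"y":-0.73,"z":0,"wx":0,"wy":0,"wz":0,"hand":0},{"x":-1,"y":-0.73,"z":0,"wx":0,"wy":0,"wz":0,"hand":0},{"x":-1,"y":-0.73,"z":0,"wx":0,"wy":0,"wz":0,"hand":0},{"x":-1,"y":-0.73,"z":0,"wx":0,"wy":0,"wz":0,"hand":0},{"x":-1,"y":-0.73,"z":0,"wx":0,"wy":0,"wz":0,"hand":0},{"x":-1,"y":-0.73,"z":0,"wx":0,"wy":0,"wz":0,"hand":0},{"x":-1,"y":-0.73,"z":0,"wx":0,"wy":0,"wz":0,"hand":0},{"x":0,"y":0,"z":0,"wx":0,"wy":0,"wz":0,"hand":0},{"x":0,"y":0,"z":0,"wx":0,"wy":0,"wz":0,"hand":0}]'; python3 - <<'E'
from rig import env
from h import *
d=env.read_camera("wrist");cv2.imwrite("pics/w1.png",d["image"][:,:,::-1])
print(proj(d,np.array([.5495,-.0255,.197])),[ (r["p"],r["extent"]) for r in env.cut_out("wrist","gold_mic")])
E
```

```text
t: 4.22
eef_pos: [0.5069, 0.0394, 0.2812]
orientation: [[-0.938, 0.347, -0.001], [0.347, 0.938, 0.001], [0.001, 0.001, -1.0]]
wrist_force: [0.1, -0.4, 0.5]
finger_gap: 0.002
[268.89153383 269.12190379] [(0.77, [245.6, 196.2, 67.8, 81.7])]
```

View pics/w1.png

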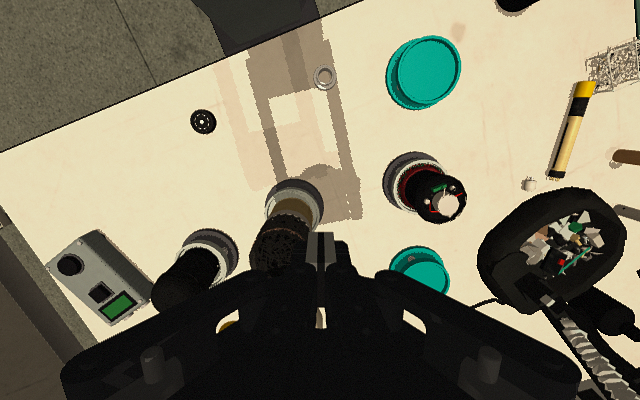

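The wrist view shows the target's dome at about (278,250), left of the shut fingertips at (320,250). I overlay the dome and key model on it as a check.

```bash
python3 - <<'E'
from rig import env
from h import *
out=[]
for c,win in (("wrist",(220,170,100,130)),("top",(270,170,60,60)),("scene",(290,155,60,100))):
    d=env.read_camera(c);im=d["image"][:,:,::-1].copy()
    x,y,w,h=win;k=5;im=cv2.resize(im[y:y+h,x:x+w],None,fx=k,fy=k,interpolation=cv2.INTER_CUBIC)
    for r,z,col in ((.026,.171,(0,255,0)),(.018,.19,(0,255,255)),(.0,.197,(0,0,255)),(.03,.05,(255,0,0)),(.04,.046,(255,0,255))):
        for a in np.linspace(0,2*np.pi,40):
            p=proj(d,np.array([.5495+r*np.cos(a),-.0255+r*np.sin(a),z]))
            cv2.circle(im,tuple(int(v) for v in (p-[x-.5,y-.5])*k),2,col,-1)
    out.append(cv2.resize(im,(int(im.shape[1]*450/im.shape[0]),450))[:, :265] if c!="wrist" else cv2.resize(im,(265*1,345)))
H=450;o=np.hstack([cv2.copyMakeBorder(i,0,H-i.shape[0],0,0,0) for i in out]);cv2.imwrite("pics/ov.png",o);print(o.shape)
E
```

```text
(450, 795, 3)
```

View pics/ov.png

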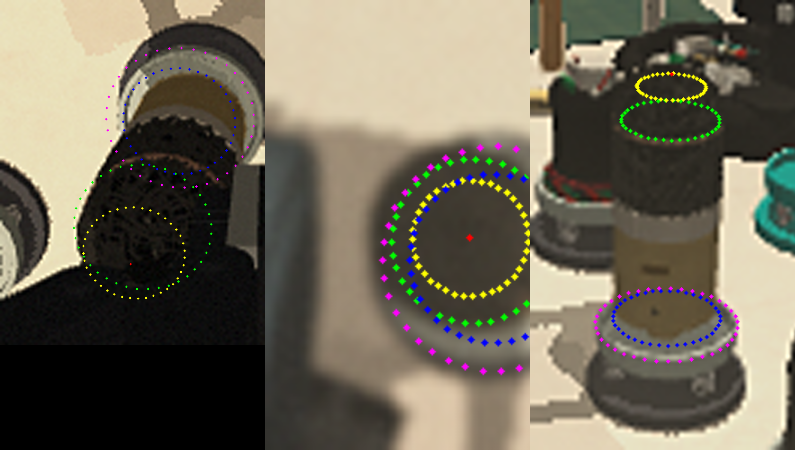

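```bash
python3 - <<'E'
from rig import env
from h import *
for c,win in (("wrist",(220,170,100,120)),("top",(265,170,75,60))):
    d=env.read_camera(c);im=d["image"][:,:,::-1].copy()
    x,y,w,h=win;k=5 if c=="wrist" else 8;im=cv2.resize(im[y:y+h,x:x+w],None,fx=k,fy=k,interpolation=cv2.INTER_CUBIC)
    im=np.clip(im.astype(float)*1.8,0,255).astype(np.uint8)
    for r,z,col in ((.026,.171,(0,255,0)),(.0,.197,(0,0,255)),(.04,.046,(255,0,255))):
        for a in np.linspace(0,2*np.pi,40):
            p=proj(d,np.array([.5495+r*np.cos(a),-.0255+r*np.sin(a),z]))
            cv2.circle(im,tuple(int(v) for v in (p-[x-.5,y-.5])*k),1,col,-1)
    cv2.imwrite(f"pics/ov_{c}.png",im)
E
```

```text
(no output)
```

View pics/ov_wrist.png

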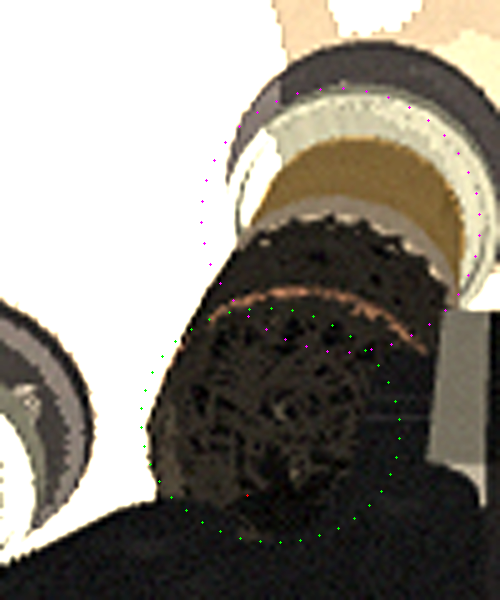

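View pics/ov_top.png

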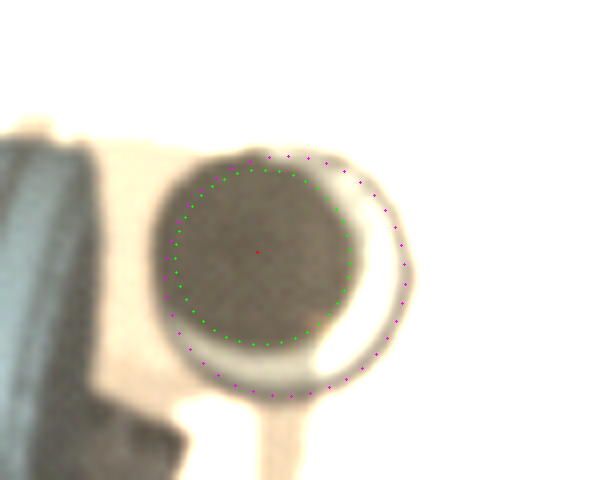

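```bash
python3 -m handwheel '[{"x":-0.83,"y":-0.59,"z":0,"wx":0,"wy":0,"wz":0,"hand":0},{"x":-0.83,"y":-0.59,"z":0,"wx":0,"wy":0,"wz":0,"hand":0},{"x":-0.83,"y":-0.58,"z":0.5,"wx":0,"wy":0,"wz":0,"hand":0},{"x":0,"y":0,"z":0.7,"wx":0,"wy":0,"wz":0,"hand":0},{"x":0,"y":0,"z":0.7,"wx":0,"wy":0,"wz":0,"hand":0},{"x":0,"y":0,"z":0.5,"wx":0,"wy":0,"wz":0,"hand":0},{"x":0,"y":0,"z":0.3,"wx":0,"wy":0,"wz":0,"hand":0},{"x":0,"y":0,"z":0,"wx":0,"wy":0,"wz":0,"hand":0},{"x":0,"y":0,"z":0,"wx":0,"wy":0,"wz":0,"hand":0}]'; python3 - <<'E'
from rig import env
from h import *
o=[]
for c,(x,y,w,h) in (("wrist",(200,150,200,150)),("scene",(280,130,80,120)),("top",(260,165,80,80))):
    d=env.read_camera(c);im=d["image"][y:y+h,x:x+w,::-1]
    im=cv2.resize(im,None,fx=400/h,fy=400/h,interpolation=cv2.INTER_CUBIC);im=np.clip(im.astype(float)*1.7,0,255).astype(np.uint8)[:, -270 if c!="wrist" else 120:][:, :270]
    o.append(im)
cv2.imwrite("pics/near.png",np.hstack(o))
for _ in range(1): s=env.read_state();print(s["wrist_force"],s["eef_pos"])
E
```

```text
t: 5.7
eef_pos: [0.5509, -0.0246, 0.2145]
orientation: [[-0.938, 0.347, 0.001], [0.347, 0.938, -0.0], [-0.001, 0.0, -1.0]]
wrist_force: [0.1, 0.1, 0.4]
finger_gap: 0.0
[0.48170463 0.59345995 0.53257376] [ 0.5508459  -0.02448891  0.21450377]
```

View pics/near.png

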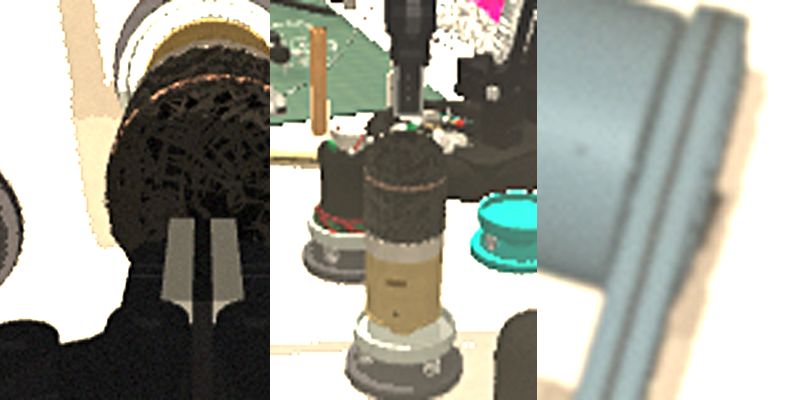

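The fingertips are about 17 mm above the dome and centred in both the wrist and scene views. I descend in small steps.

```bash
python3 -m handwheel '[{"x":0,"y":0,"z":0.25,"wx":0,"wy":0,"wz":0,"hand":0},{"x":0,"y":0,"z":0.2,"wx":0,"wy":0,"wz":0,"hand":0},{"x":0,"y":0,"z":0.1,"wx":0,"wy":0,"wz":0,"hand":0},{"x":0,"y":0,"z":0,"wx":0,"wy":0,"wz":0,"hand":0}]';python3 -m handwheel '[{"x":0,"y":0,"z":0.08,"wx":0,"wy":0,"wz":0,"hand":0},{"x":0,"y":0,"z":0,"wx":0,"wy":0,"wz":0,"hand":0}]'
```

```text
t: 6.35
eef_pos: [0.5503, -0.0245, 0.1997]
orientation: [[-0.938, 0.347, -0.001], [0.347, 0.938, 0.0], [0.001, -0.0, -1.0]]
wrist_force: [0.1, 0.6, 0.1]
finger_gap: 0.002
t: 6.6
eef_pos: [0.5505, -0.0245, 0.198]
orientation: [[-0.938, 0.347, -0.0], [0.347, 0.938, 0.0], [0.0, -0.0, -1.0]]
wrist_force: [0.0, 0.3, 0.1]
finger_gap: 0.003
```

```bash
python3 -m handwheel '[{"x":0,"y":0,"z":0.06,"wx":0,"wy":0,"wz":0,"hand":0},{"x":0,"y":0,"z":0,"wx":0,"wy":0,"wz":0,"hand":0}]'
```

```text
t: 6.85
eef_pos: [0.5505, -0.0245, 0.1966]
orientation: [[-0.938, 0.347, -0.0], [0.347, 0.938, -0.0], [0.0, -0.0, -1.0]]
wrist_force: [0.3, -0.0, 0.7]
finger_gap: 0.001
```

```bash
python3 -m handwheel '[{"x":0,"y":0,"z":0.05,"wx":0,"wy":0,"wz":0,"hand":0},{"x":0,"y":0,"z":0,"wx":0,"wy":0,"wz":0,"hand":0}]'
```

```text
t: 7.1
eef_pos: [0.5508, -0.0246, 0.1957]
orientation: [[-0.938, 0.347, 0.001], [0.347, 0.938, -0.0], [-0.001, 0.0, -1.0]]
wrist_force: [-0.2, -1.0, 2.7]
finger_gap: 0.002
```

Contact at about z 0.196. I add roughly 2.5 mm in two steps.

```bash
python3 -m handwheel '[{"x":0,"y":0,"z":0.06,"wx":0,"wy":0,"wz":0,"hand":0},{"x":0,"y":0,"z":0,"wx":0,"wy":0,"wz":0,"hand":0}]'
```

```text
t: 7.35
eef_pos: [0.5507, -0.0246, 0.194]
orientation: [[-0.938, 0.347, 0.001], [0.347, 0.938, -0.0], [-0.001, 0.0, -1.0]]
wrist_force: [-0.2, -0.4, 4.2]
finger_gap: 0.003
```

```bash
python3 -m handwheel '[{"x":0,"y":0,"z":0.06,"wx":0,"wy":0,"wz":0,"hand":0},{"x":0,"y":0,"z":0,"wx":0,"wy":0,"wz":0,"hand":0}]'
```

```text
t: 7.6
eef_pos: [0.5506, -0.0246, 0.1924]
orientation: [[-0.938, 0.347, 0.0], [0.347, 0.938, -0.0], [-0.0, 0.0, -1.0]]
wrist_force: [-0.1, 0.2, 5.7]
finger_gap: 0.005
```

The force is 5.7 N and the slope is about 0.9 N/mm, so the stand has dipped roughly 4 mm. Now I come off gently.

```bash
python3 -m handwheel '[{"x":0,"y":0,"z":0,"wx":0,"wy":0,"wz":0,"hand":0},{"x":0,"y":0,"z":-0.1,"wx":0,"wy":0,"wz":0,"hand":0},{"x":0,"y":0,"z":-0.15,"wx":0,"wy":0,"wz":0,"hand":0},{"x":0,"y":0,"z":-0.3,"wx":0,"wy":0,"wz":0,"hand":0},{"x":0,"y":0,"z":-0.8,"wx":0,"wy":0,"wz":0,"hand":0},{"x":0,"y":0,"z":-1,"wx":0,"wy":0,"wz":0,"hand":0},{"x":0,"y":0,"z":-0.6,"wx":0,"wy":0,"wz":0,"hand":0},{"x":0,"y":0,"z":0,"wx":0,"wy":0,"wz":0,"hand":0},{"x":0,"y":0,"z":0,"wx":0,"wy":0,"wz":0,"hand":0}]'; python3 - <<'E'
from rig import env
from h import *
d=env.read_camera("scene");im=d["image"][130:300,250:450,::-1]
cv2.imwrite("pics/off.png",cv2.resize(im,None,fx=3,fy=3))
E
```

```text
t: 8.72
eef_pos: [0.55, -0.0244, 0.2651]
orientation: [[-0.938, 0.347, -0.002], [0.347, 0.938, 0.0], [0.002, -0.0, -1.0]]
wrist_force: [-0.3, 0.4, 0.3]
finger_gap: 0.003
```

View pics/off.png

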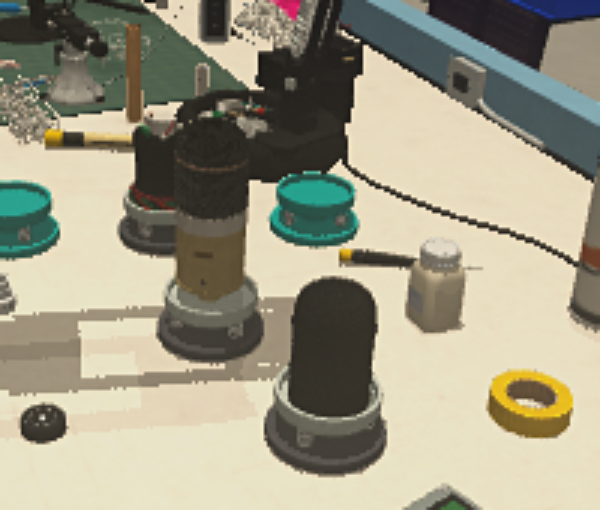

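The mic is upright in its cup at crop (212,210) and the neighbours are untouched. Next, the round key.

```bash
python3 -m handwheel '[{"x":-0.25,"y":-1,"z":0,"wx":0,"wy":0,"wz":0,"hand":0},{"x":-0.25,"y":-1,"z":0,"wx":0,"wy":0,"wz":0,"hand":0},{"x":-0.25,"y":-1,"z":0,"wx":0,"wy":0,"wz":0,"hand":0},{"x":-0.25,"y":-1,"z":0,"wx":0,"wy":0,"wz":0,"hand":0},{"x":-0.25,"y":-1,"z":0,"wx":0,"wy":0,"wz":0,"hand":0},{"x":-0.25,"y":-1,"z":0,"wx":0,"wy":0,"wz":0,"hand":0},{"x":-0.25,"y":-1,"z":0,"wx":0,"wy":0,"wz":0,"hand":0},{"x":-0.25,"y":-1,"z":0,"wx":0,"wy":0,"wz":0,"hand":0},{"x":-0.25,"y":-1,"z":0,"wx":0,"wy":0,"wz":0,"hand":0},{"x":-0.25,"y":-1,"z":0,"wx":0,"wy":0,"wz":0,"hand":0},{"x":-0.25,"y":-1,"z":0,"wx":0,"wy":0,"wz":0,"hand":0},{"x":0,"y":0,"z":0,"wx":0,"wy":0,"wz":0,"hand":0}]'; python3 -m handwheel '[{"x":0,"y":0,"z":0,"wx":0,"wy":0,"wz":0,"hand":0}]'; python3 - <<'E'
from rig import env
from h import *
d=env.read_camera("wrist");cv2.imwrite("pics/w2.png",d["image"][:,:,::-1])
print(proj(d,np.array([.509,-.368,.05])),proj(d,np.array([.565,-.352,.05])))
for n in("round_key_top","square_key_top"):print(n,[(round(r["p"],2),r["extent"],(np.argwhere(r["mask"]).mean(0)[::-1]).round(1)) for r in env.cut_out("wrist",n)])
E
```

```text
t: 10.28
eef_pos: [0.5188, -0.3081, 0.265]
orientation: [[-0.937, 0.35, -0.001], [0.35, 0.937, 0.001], [0.001, 0.0, -1.0]]
wrist_force: [-0.2, -0.0, -1.0]
finger_gap: 0.004
t: 10.4
eef_pos: [0.5193, -0.3059, 0.2656]
orientation: [[-0.938, 0.348, -0.001], [0.348, 0.938, 0.001], [0.001, 0.001, -1.0]]
wrist_force: [0.3, -0.2, -0.3]
finger_gap: 0.0
[272.62474797 183.33573638] [299.51541175 216.92181996]
round_key_top []
square_key_top [(0.52, [292.4, 206.5, 21.1, 22.7], array([302.3, 217. ])), (0.5, [244.2, 145.7, 100.6, 100.7], array([294.3, 198.7]))]
```

View pics/w2.png

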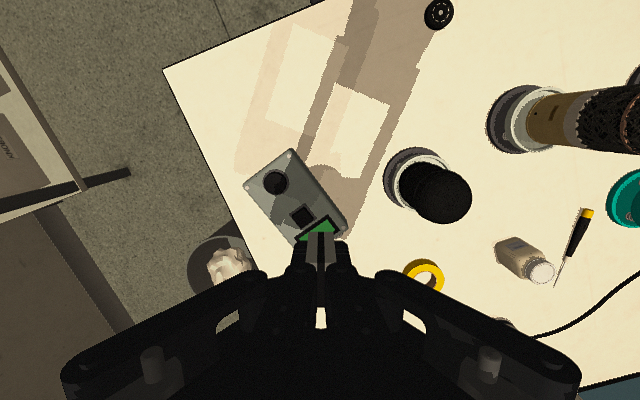

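The round key shows at (275,183) and the square key at (302,217), agreeing with the prediction to about 2.5 px. I move over the round key and down.

```bash
python3 -m handwheel '[{"x":-0.16,"y":-0.82,"z":0,"wx":0,"wy":0,"wz":0,"hand":0},{"x":-0.15,"y":-0.8,"z":0,"wx":0,"wy":0,"wz":0,"hand":0},{"x":-0.15,"y":-0.8,"z":0.3,"wx":0,"wy":0,"wz":0,"hand":0},{"x":0,"y":0,"z":1,"wx":0,"wy":0,"wz":0,"hand":0},{"x":0,"y":0,"z":1,"wx":0,"wy":0,"wz":0,"hand":0},{"x":0,"y":0,"z":1,"wx":0,"wy":0,"wz":0,"hand":0},{"x":0,"y":0,"z":1,"wx":0,"wy":0,"wz":0,"hand":0},{"x":0,"y":0,"z":1,"wx":0,"wy":0,"wz":0,"hand":0},{"x":0,"y":0,"z":1,"wx":0,"wy":0,"wz":0,"hand":0},{"x":0,"y":0,"z":0.7,"wx":0,"wy":0,"wz":0,"hand":0},{"x":0,"y":0,"z":0.4,"wx":0,"wy":0,"wz":0,"hand":0},{"x":0,"y":0,"z":0,"wx":0,"wy":0,"wz":0,"hand":0}]'; python3 -m handwheel '[{"x":0,"y":0,"z":0,"wx":0,"wy":0,"wz":0,"hand":0}]'; python3 - <<'E'
from rig import env
from h import *
o=[]
for c,(x,y,w,h) in (("wrist",(230,150,180,180)),("scene",(330,260,110,110))):
    d=env.read_camera(c);im=d["image"][y:y+h,x:x+w,::-1]
    o.append(cv2.resize(im,(390,390),interpolation=cv2.INTER_CUBIC))
cv2.imwrite("pics/key.png",np.hstack(o))
E
```

```text
t: 12.05
eef_pos: [0.5089, -0.3671, 0.0804]
orientation: [[-0.938, 0.348, -0.001], [0.348, 0.938, 0.001], [0.001, 0.0, -1.0]]
wrist_force: [0.9, 0.7, -0.0]
finger_gap: 0.003
t: 12.18
eef_pos: [0.5097, -0.3675, 0.082]
orientation: [[-0.938, 0.347, 0.001], [0.347, 0.938, -0.001], [-0.002, -0.001, -1.0]]
wrist_force: [0.5, -0.5, 0.5]
finger_gap: 0.0
```

View pics/key.png

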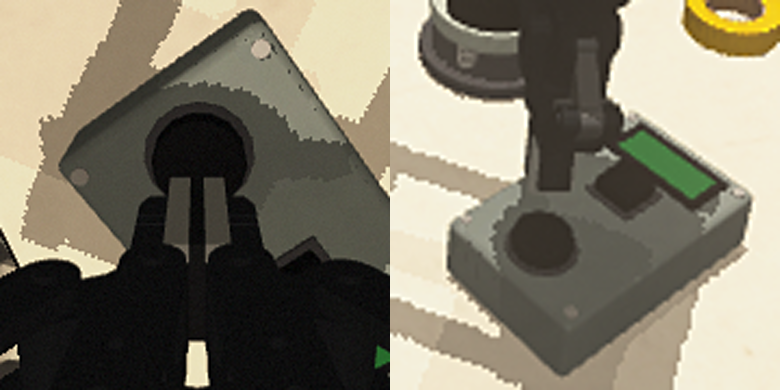

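```bash
python3 -m handwheel '[{"x":0,"y":0,"z":0.5,"wx":0,"wy":0,"wz":0,"hand":0},{"x":0,"y":0,"z":0.4,"wx":0,"wy":0,"wz":0,"hand":0},{"x":0,"y":0,"z":0.15,"wx":0,"wy":0,"wz":0,"hand":0},{"x":0,"y":0,"z":0,"wx":0,"wy":0,"wz":0,"hand":0},{"x":0,"y":0,"z":0,"wx":0,"wy":0,"wz":0,"hand":0}]'; python3 - <<'E'
from rig import env
from h import *
o=[]
for c,(x,y,w,h) in (("wrist",(230,150,180,180)),("scene",(330,260,110,110))):
    d=env.read_camera(c);im=d["image"][y:y+h,x:x+w,::-1]
    o.append(cv2.resize(im,(390,390),interpolation=cv2.INTER_CUBIC))
cv2.imwrite("pics/key2.png",np.hstack(o))
E
```

```text
t: 12.9
eef_pos: [0.5093, -0.3672, 0.055]
orientation: [[-0.938, 0.347, 0.0], [0.347, 0.938, -0.0], [-0.0, -0.0, -1.0]]
wrist_force: [-0.2, -0.5, -0.4]
finger_gap: -0.002
```

View pics/key2.png

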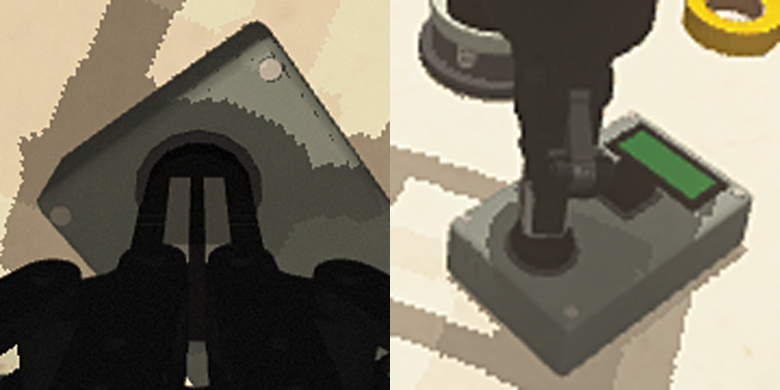

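The tips are centred over the round key and clear of the square key. I press down to z of about 0.0455.

```bash
python3 -m handwheel '[{"x":0,"y":0,"z":0.15,"wx":0,"wy":0,"wz":0,"hand":0},{"x":0,"y":0,"z":0.15,"wx":0,"wy":0,"wz":0,"hand":0},{"x":0,"y":0,"z":0.08,"wx":0,"wy":0,"wz":0,"hand":0},{"x":0,"y":0,"z":0,"wx":0,"wy":0,"wz":0,"hand":0},{"x":0,"y":0,"z":0,"wx":0,"wy":0,"wz":0,"hand":0}]'
```

```text
t: 13.62
eef_pos: [0.5094, -0.3672, 0.0457]
orientation: [[-0.938, 0.347, 0.0], [0.347, 0.938, -0.001], [-0.001, -0.0, -1.0]]
wrist_force: [0.7, -0.6, 3.1]
finger_gap: 0.0
```

```bash
python3 -m handwheel '[{"x":0,"y":0,"z":0.08,"wx":0,"wy":0,"wz":0,"hand":0},{"x":0,"y":0,"z":0,"wx":0,"wy":0,"wz":0,"hand":0},{"x":0,"y":0,"z":0,"wx":0,"wy":0,"wz":0,"hand":0}]'
```

```text
t: 14.0
eef_pos: [0.5094, -0.3672, 0.044]
orientation: [[-0.938, 0.347, 0.001], [0.347, 0.938, -0.001], [-0.001, -0.0, -1.0]]
wrist_force: [0.3, 0.2, 7.4]
finger_gap: -0.001
```

The key is at its stop: 7.4 N with z at 0.044, which is 6 mm of travel. Now I withdraw straight up.

```bash
python3 -m handwheel '[{"x":0,"y":0,"z":-0.2,"wx":0,"wy":0,"wz":0,"hand":0},{"x":0,"y":0,"z":-0.4,"wx":0,"wy":0,"wz":0,"hand":0},{"x":0,"y":0,"z":-1,"wx":0,"wy":0,"wz":0,"hand":0},{"x":0,"y":0,"z":-1,"wx":0,"wy":0,"wz":0,"hand":0},{"x":0,"y":0,"z":-1,"wx":0,"wy":0,"wz":0,"hand":0},{"x":0,"y":0,"z":-1,"wx":0,"wy":0,"wz":0,"hand":0},{"x":0,"y":0,"z":-1,"wx":0,"wy":0,"wz":0,"hand":0},{"x":0,"y":0,"z":-1,"wx":0,"wy":0,"wz":0,"hand":0},{"x":0,"y":0,"z":-1,"wx":0,"wy":0,"wz":0,"hand":0},{"x":0,"y":0,"z":-0.5,"wx":0,"wy":0,"wz":0,"hand":0},{"x":0,"y":0,"z":0,"wx":0,"wy":0,"wz":0,"hand":0},{"x":0,"y":0,"z":0,"wx":0,"wy":0,"wz":0,"hand":0}]'; python3 - <<'E'
from rig import env
import cv2
d=env.read_camera("scene");cv2.imwrite("pics/end.png",d["image"][:,:,::-1])
a=cv2.imread("pics/scene0.png").astype(int)
E
```

```text
t: 15.5
eef_pos: [0.5087, -0.3665, 0.2445]
orientation: [[-0.938, 0.347, -0.002], [0.347, 0.938, 0.002], [0.002, 0.001, -1.0]]
wrist_force: [0.2, 0.4, 0.3]
finger_gap: -0.003
```

View pics/end.png

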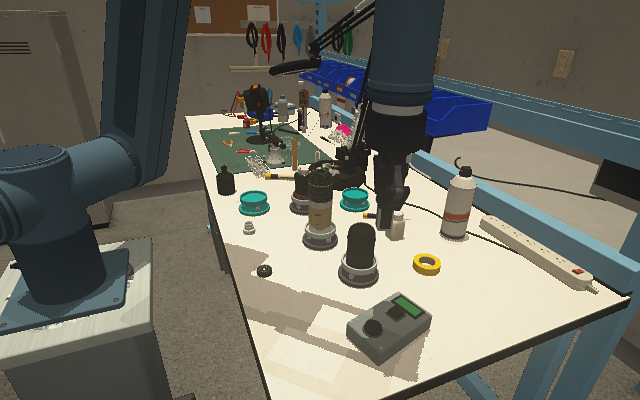

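The final view matches the first: the tall mic is upright at (319,205), all small items are in place, the meter is clear at (390,325) and the gripper is 0.24 m up, touching nothing.

```bash
python3 -c "
from rig import env
print(env.close_job())"
```

```text
the job is handed in; nothing more can be done
None
```

The tap test and the round-key press are both done, in the order asked, and the job is handed in. It took about 15.5 s of the 48 s allowed.

- **Tap:** I pressed the closed fingertips down on the centre of the tall microphone's mesh dome. Contact came at z ≈ 0.196, and I went on to 5.7 N at z 0.1924. That is a dip of about 4 mm, judged from force and position, well short of the 10 mm stop. I then came straight up off it.
- **Key:** I pressed the round key to its full travel of about 6 mm, with a force of 7.4 N. I then withdrew to z 0.245 with only sensor noise left on the wrist force.
- **Last checks:** The final scene picture shows the microphone upright in its cup. The other two microphones and the loose items are where they started, judged by eye. The fingertips were centred on the round key and clear of the square one.
- **Disagreements:** The wrist camera disagreed with the other two by about 2–5 mm, within what the tap and press could tolerate, so I aimed between them. The networks did not report the round key in the wrist picture, so I located it there by eye. My first move command was refused because every row needs all its fields; nothing moved.

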